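Stack spacer, washer and bushing on a crankcase stud

ROBOT

A 6-joint arm with a two-finger parallel gripper is mounted at the origin on the work surface. World frame = base frame: x ahead of the robot, y to its left, z up, the work surface at z = 0. Lengths are in mm, angles in rad, forces in N, time in s.
With the tool pointing down it reaches from about 275 to 1000 mm from the base axis. Payload 8.4 kg.
Tool frame: the origin (TCP) lies at the very end of the fingers, on their centre line; the grasp point (between the pads) lies 19 mm behind it; y points along the fingers, x is the direction in which the jaws open and shut, and the axes are right-handed (so a half turn about y gives the same grasp; the last joint's range is limited). The gripper opens to 85 mm and grips with 20 to 120 N. Pads are 22 mm wide; open, the fingers measure 114 mm over their backs; the gripper's body (76 mm by 85 mm) begins 54 mm behind the grasp point. The pads swing forward as they close: fully open they stand 13 mm farther back than shut.
Start: joints at [1.253, 0.353, 1.633, -0, 1.155, -0.002], TCP at [194.109, 594.096, 231.281] pointing down, gripper open.
Joint ranges: [-2.63, 2.63], [-0.92, 2.1], [0.06, 2.66], [-1.3, 4.44], [0, 2.69], [-3.02, 3.02]. Speed limits (rad/s): [2.22, 2.22, 2.79, 3.14, 3.14, 3.14].

INTERFACE

Orientations are given as [roll, pitch, yaw] about the fixed x, y, z axes, in that order (R = Rz(yaw) Ry(pitch) Rx(roll)).
In Python, from rig import r gives the robot as it stands.
- The arm moves only by the tool servo_tool, never from a script. Its argument "motion" is a list of rows, each a list of 7 numbers: the opening, from -1 (shut) to 1 (fully open), then the shift along the tool's x, y, z in m, then the turn, a rotation vector about the tool's x, y, z in units of 10 degrees (1.0 is 10 degrees). A call has 1 to 12 rows; each row is the pose to reach, as a shift and turn from the pose commanded when the call began, along the tool's axes at that moment; what a row does not reach only later rows make up. A row lasts 1/8 s, in which the tool goes at most 62.5 mm and 10.7 degrees, less where a joint would pass 70% of its speed; a pose out of reach is approached as far as the arm can. A call with a gripper value outside its range is refused whole. The fingers move at their own pace and stop on an object; "grip_force" is the grip in N (left out, the last holds). Time passes only in rows, so rows that repeat a pose let the fingers close. It gives the time, the measured TCP pose, the force and the opening at its end, in the units of the state.
- r.sense(): the state, without advancing time (a new reading comes with each control period).
- r.grab_frame(name): name is "scene" or "top"; returns the picture (384x512x3 uint8, red, green, blue); there is no depth.
- r.calibration(name): a dict with "fx", "fy", "cx", "cy" (pixels), "distortion" ([k1, k2, p1, p2, k3] as OpenCV has them; the pictures are not rectified), "R" (3x3) and "t" (3): a world point X has camera coordinates R X + t. Camera axes: x right, y down, z forward; pixel columns grow to the right and rows downward; lengths in mm; the calibration is good to about 2 mm. A picture is of the moment at which its call begins. calibration takes no time and is no camera call.
- r.sign_off(): hands the job in, once; it reports no verdict.
The state is a dict: "clock": time; "qpos": joint angles; "qvel": joint speeds; "joint_efforts": joint torques, N m; "eef_pos": TCP position; "tcp_rot": TCP orientation; "contact_force": force on the tool from outside, world axes, zero at the start; "wrist_torque": the same for the moment, N m; "opening": opening from 0.0 (shut) to 1.0 (fully open).
Only numpy, scipy, OpenCV 4.12 (cv2) and the standard library are available. Lean on these libraries where they do the work, as an engineer would, in place of code of your own. Each camera call takes 0.05 s, during which the arm holds its last target. There are 200 camera calls.

TASK

Thread the three steel parts onto the tall stud of the crankcase in this order: first the plain tube spacer, then the flat washer, then the flanged bushing with its flange down. The bushing grips the sprung pads in the stud: push it down until it is fully home on the washer and press it onto the washer for a moment with about 12 N more than the sliding takes; never let the parts press on one another or on the case with more than 25 N; then let go. Leave the bottle, the jar and the spanner as they are.

Things in the scene. Friction and masses are not known exactly. Their poses are not given: they have to be found in the camera images.
- case: Fixed crankcase half in a black cradle, 260 x 214 mm, its top face 54 mm above the bench. Origin under its centre on the bench; z up, yaw varies. Low cap screws and a 3 mm high bearing ring on the top face are at least 65 mm from the stud's axis.
- seat (a point): Centre of the stud's foot: the top of a round boss (44 mm across at its top), 60 mm above the bench, at x -30, y -20 mm in the case frame. The spacer sits on this face. z up, along the stud.
- stud_top (a point): Top of the fixed upright stud, on its axis, 62 mm above the seat. The stud is 14 mm thick and smooth (no screw thread); its top 6 mm taper to a flat 9 mm across.
- pads (a point): On the stud's axis 43 mm above the seat, between two brass pads in the stud's +x and -x sides (case frame). They span heights 34 to 52 mm, ends tapered, sprung out to 16.8 mm across, and give way. Spacer and washer pass freely; the bushing must push them in and drags on them (10 to 20 N to pass the tapers, then 5 to 12 N sliding, less at rest; varies), so it does not fall home.
- spacer: Plain steel tube, 32 mm outside, 18 mm bore, 24 mm high, about 100 g, standing on the mat. Origin at the centre of its underside, z up along the bore. Home: underside on the seat.
- washer: Thick flat steel washer, 44 mm outside, 18 mm bore, 6 mm thick, about 60 g, lying on the mat. Origin at the centre of its underside, z up along the bore. Home: underside 24 mm above the seat, on the spacer.
- bushing: Steel bushing, 22 mm high, 15.5 mm bore: a flange 36 mm across and 5 mm thick at the bottom, above it a plain barrel 26 mm across and 17 mm high; about 85 g, standing on its flange on the mat. Origin at the centre of its underside (flange side), z up along the bore. Home: underside 30 mm above the seat, on the washer.
- mat: Fixed black rubber mat, 230 x 140 mm, 4 mm thick, on which the three parts lie in a shallow zigzag row along its x, about 80 mm apart along x and within 25 mm of its middle line; which is where varies. Origin at the centre of its underside; yaw varies.
- threadlocker: Bystander: red bottle, 38 mm across, 100 mm high. Origin at the centre of its underside.
- grease_jar: Bystander: blue jar, 64 mm across, 60 mm high. Origin at the centre of its underside.
- spanner: Bystander: steel spanner 190 mm long, lying on the bench along its own x.

How it is judged:
By the outcome, as a careful person would: the job done as asked, in the order asked, and still so for the second after the job is handed in, with the robot touching nothing.
It also fails if it takes over 72 s, if anything falls off the work surface, if the arm or the gripper's body presses on something with over 40 N, if the wrist force passes 120 N, or if a joint passes its speed limit or range.

## Working session

There is one attempt and no reset: what is moved stays moved. The work goes in short steps, Python scripts to look and compute and a tool call to move; the robot and the scene stay as the last step left them, time stands still between calls to the robot, and variables do not carry over. Pictures are saved under pics/ and viewed, on a budget of 10 in all, crops included, one or two more only if the job needs it, and the job is handed in when it is done.

Besides the shell and the picture viewer there is one more tool, called after ">>>" as a command line: name --pt "numbers of a row" for each row, then --argument value for the rest. servo_tool: Moves the arm, as the interface text tells. Its arguments: {"type":"object","properties":{"motion":{"type":"array","items":{"type":"array","items":{"type":"number"}}},"grip_force":{"type":"number"}},"required":["motion"]}

```bash
ls; mkdir -p pics
python3 - <<'E'
from rig import r
import cv2,numpy as np
np.set_printoptions(precision=4,suppress=True)
print(r.sense())
for n in("scene","top"):
    im=r.grab_frame(n); cv2.imwrite(f"pics/{n}0.png",im[:,:,::-1]); print(n,r.calibration(n))
a=cv2.imread("pics/scene0.png");b=cv2.imread("pics/top0.png")
E
```

```text
pics
{'clock': 0.0, 'qpos': array([ 1.2525,  0.3537,  1.6342, -0.    ,  1.1552, -0.0024]), 'qvel': array([-0.0001,  0.0006,  0.0003,  0.0007,  0.0012,  0.0005]), 'joint_efforts': array([  0.0001, -60.5247, -34.2052,   0.0001,   0.0096,   0.    ]), 'eef_pos': array([193.9934, 593.601 , 230.5316]), 'tcp_rot': array([-1.5708,  0.0015,  1.2549]), 'contact_force': array([-0.0224,  0.349 ,  0.1943]), 'wrist_torque': array([0.0171, 0.025 , 0.0241]), 'opening': 1.003744784026128}
scene {'fx': 369.17170667367947, 'fy': 369.17170667367947, 'cx': 254.1200818919575, 'cy': 199.2047902651555, 'distortion': array([-0.0792,  0.    ,  0.    ,  0.    ,  0.    ]), 'R': array([[-0.8442,  0.5359, -0.0145],
       [ 0.3644,  0.5538, -0.7487],
       [-0.3932, -0.6373, -0.6628]]), 't': array([ 582.0915,  -61.7177, 1036.8676])}
top {'fx': 358.609571594226, 'fy': 358.609571594226, 'cx': 253.69139492475605, 'cy': 194.26890023686576, 'distortion': array([0.0383, 0.    , 0.    , 0.    , 0.    ]), 'R': array([[ 0.0907, -0.9959, -0.0034],
       [-0.9683, -0.0873, -0.2338],
       [ 0.2326,  0.0245, -0.9723]]), 't': array([-185.1922,  595.8979,  710.8103])}
```

View pics/scene0.png

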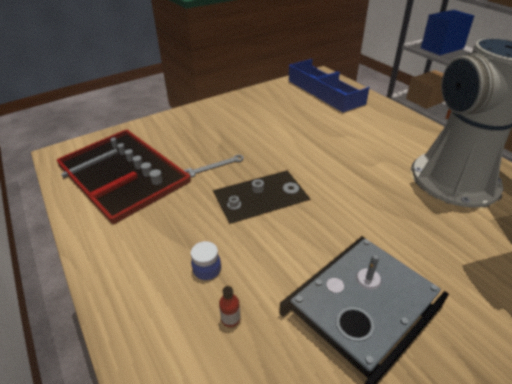

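View pics/top0.png

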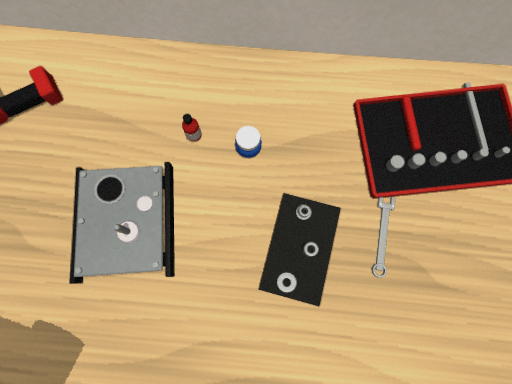

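The scene view shows the case with the stud at about (372,268) and the mat parts at (234,202), (258,185) and (290,188). The top view shows the stud near (122,229) and the parts at (304,211), (311,249) and (287,282). I'll zoom in to tell the parts apart.

```bash
python3 - <<'E'
import cv2,numpy as np
a=cv2.imread("pics/scene0.png");b=cv2.imread("pics/top0.png")
f=lambda im,x,y,w,h:cv2.resize(im[y:y+h,x:x+w],(400,300),interpolation=cv2.INTER_CUBIC)
cv2.imwrite("pics/crop1.png",np.vstack([np.hstack([f(b,245,190,133,100)[:, :],f(a,210,160,107,80)]),np.hstack([f(b,70,190,107,80),f(a,320,220,107,80)])]))
E
cat > h.py <<'E'
from rig import r
import cv2,numpy as np
np.set_printoptions(precision=2,suppress=True)
C={n:r.calibration(n) for n in("scene","top")}
K={n:np.array([[c["fx"],0,c["cx"]],[0,c["fy"],c["cy"]],[0,0,1]]) for n,c in C.items()}
def ray(n,uv):
    c=C[n];p=cv2.undistortPoints(np.array([[uv]],float),K[n],c["distortion"])[0,0]
    R=np.array(c["R"]);return -R.T@c["t"],R.T@np.array([*p,1])
def onz(n,uv,z):
    o,d=ray(n,uv);return o+d*(z-o[2])/d[2]
def proj(n,X):
    c=C[n];return cv2.projectPoints(np.array([X],float),cv2.Rodrigues(np.array(c["R"]))[0],np.array(c["t"],float),K[n],c["distortion"])[0][0,0]
def blobs(n,im,box,lo,hi=256,mn=15):
    x,y,w,h=box;g=im[y:y+h,x:x+w].mean(2);m=((g>=lo)&(g<hi)).astype(np.uint8)
    k,l,s,c=cv2.connectedComponentsWithStats(m)
    return [(c[i]+[x,y],s[i]+[x,y,0,0,0]) for i in range(1,k) if s[i,4]>=mn]
E
python3 - <<'E'
from h import *
t=cv2.imread("pics/top0.png")[:,:,::-1];s=cv2.imread("pics/scene0.png")[:,:,::-1]
print("top");[print(*x) for x in blobs("top",t,(268,198,62,100),80)]
print("scene");[print(*x) for x in blobs("scene",s,(220,175,84,38),80)]
print("bossT");[print(*x) for x in blobs("top",t,(80,175,82,95),190)]
print("bossS");[print(*x) for x in blobs("scene",s,(320,255,70,50),190)]
E
```

```text
top
[272.26 215.87] [268 198  14  53 393]
[320.28 199.9 ] [304 198  26   7  99]
[303.27 212.2 ] [296 204  16  16 162]
[310.75 248.67] [304 242  15  15 126]
[326.53 284.08] [321 260   9  38 179]
[286.4  282.01] [277 272  20  21 271]
[274.65 295.52] [268 292  20   6  63]
scene
[240.32 179.75] [220 175  49  14 426]
[294.41 184.11] [283 175  21  19 243]
[233.91 202.04] [227 196  14  13 107]
[290.83 208.62] [268 201  36  12 221]
[220.88 209.88] [220 206   4   7  16]
bossT
[144.16 203.2 ] [137 196  15  15 172]
[128.78 232.47] [117 222  21  20 199]
bossS
```

View pics/crop1.png

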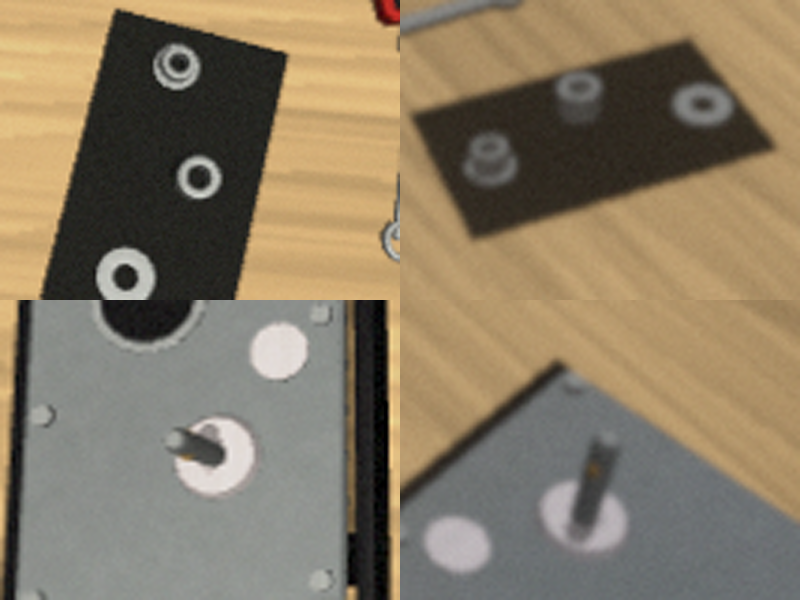

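The crop's top half shows the bushing at top-view (304.5,211), the spacer at (311.5,249) and the washer at (286.5,282). The bottom half shows the stud tip at top (116.8,227.3) and scene (375.3,256.5), and the boss at (127.5,231.4) and (368.9,277.6).

Run:
```python
from h import *
P={"spacer":((311.4,249),(210+179/3.74,160+90/3.75),28),"bushing":((304.6,211.2),(210+91/3.74,160+145/3.75),26),"washer":((286.5,282.2),(210+303/3.74,160+104/3.75),10),
"tip":((116.8,227.3),(375.3,256.5),122),"boss":((127.5,231.4),(368.9,277.6),60)}
for k,(t,s,z) in P.items():
    print(k,onz("top",t,z),onz("scene",s,z))
# mat yaw, case yaw
im=cv2.imread("pics/top0.png");g=cv2.cvtColor(im,6)
m=(g<60).astype(np.uint8);m[:,:240]=0;m[:,350:]=0;m[:185]=0
c=max(cv2.findContours(m,0,2)[0],key=cv2.contourArea);b=cv2.boxPoints(cv2.minAreaRect(c));print("mat",[onz("top",p,4)[:2] for p in b])
# case bores: tappet disc and bearing
print("bearing",onz("top",(109.5,189),57),"disc",onz("top",(144.2,203.2),54))
for y in(190,210,255): print([int(v) for v in g[y,66:180]])
```

```text
spacer [ 507.72 -268.07   28.  ] [ 511.82 -260.62   28.  ]
bushing [ 591.72 -248.55   26.  ] [ 592.85 -246.     26.  ]
washer [ 431.71 -219.64   10.  ] [ 433.74 -216.47   10.  ]
tip [506.6  131.54 122.  ] [507.59 132.67 122.  ]
boss [506.7 131.9  60. ] [508.43 134.08  60.  ]
mat [array([ 408.95, -158.44]), array([ 636.04, -197.86]), array([ 611.45, -341.34]), array([ 388.67, -293.44])]
bearing [596.64 188.69  57.  ] disc [572.2  108.52  54.  ]
[193, 194, 193, 193, 191, 193, 191, 191, 146, 49, 27, 21, 83, 134, 145, 141, 140, 141, 138, 141, 141, 141, 140, 140, 142, 143, 141, 140, 154, 169, 139, 45, 24, 25, 28, 24, 29, 22, 29, 22, 27, 26, 25, 24, 25, 29, 29, 26, 32, 28, 33, 23, 28, 26, 28, 60, 130, 170, 143, 118, 139, 140, 142, 139, 144, 144, 138, 141, 139, 140, 139, 141, 139, 139, 141, 141, 139, 143, 141, 142, 139, 141, 141, 142, 140, 141, 140, 139, 145, 136, 142, 144, 144, 144, 129, 125, 83, 99, 77, 29, 21, 35, 29, 29, 12, 9, 8, 94, 181, 182, 182, 180, 183, 180]
[168, 171, 170, 167, 170, 167, 168, 121, 17, 27, 27, 90, 132, 142, 140, 142, 141, 138, 138, 138, 139, 138, 138, 144, 139, 14
[... 284 characters left out ...]
31, 140, 143, 140, 141, 142, 140, 143, 139, 142, 142, 141, 140, 122, 83, 109, 106, 27, 31, 32, 29, 29, 9, 12, 5, 51, 197, 200, 198, 200, 201, 203]
[173, 180, 182, 183, 150, 76, 24, 28, 47, 116, 142, 145, 141, 144, 143, 142, 145, 144, 143, 144, 147, 143, 147, 148, 145, 143, 144, 142, 143, 144, 144, 143, 142, 143, 143, 146, 144, 143, 143, 141, 143, 144, 145, 145, 146, 149, 144, 145, 147, 148, 144, 144, 143, 148, 147, 143, 142, 146, 141, 143, 145, 147, 144, 143, 147, 146, 147, 146, 146, 147, 145, 146, 148, 148, 144, 147, 147, 147, 150, 150, 148, 148, 146, 146, 146, 147, 147, 146, 147, 148, 148, 147, 148, 149, 144, 120, 86, 30, 21, 22, 25, 35, 39, 41, 22, 5, 21, 27, 104, 181, 183, 178, 180, 182]
```

>>> servo_tool --pt "0.2 -0.7195 0.05 -0.566 0 7.19 0" --pt "0.2 -0.7195 0.05 -0.566 0 7.19 0" --pt "0.2 -0.7195 0.05 -0.566 0 7.19 0" --pt "0.2 -0.7195 0.05 -0.566 0 7.19 0" --pt "0.2 -0.7195 0.05 -0.566 0 7.19 0" --pt "0.2 -0.7195 0.05 -0.566 0 7.19 0" --pt "0.2 -0.7195 0.05 -0.566 0 7.19 0" --pt "0.2 -0.7195 0.05 -0.566 0 7.19 0" --pt "0.2 -0.7195 0.05 -0.566 0 7.19 0" --pt "0.2 -0.7195 0.05 -0.566 0 7.19 0" --pt "0.2 -0.7195 0.05 -0.566 0 7.19 0" --pt "0.2 -0.7195 0.05 -0.566 0 7.19 0" --grip_force 30

```text
clock: 1.6
eef_pos: [451.7, -111.4, 190.3]
tcp_rot: [-1.571, -0.0, -0.0]
contact_force: [0.5, 1.0, 1.1]
opening: 0.599
```

>>> servo_tool --pt "0.2 0.057 0.08 -0.1555 0 0 0" --pt "0.2 0.057 0.08 -0.1555 0 0 0" --pt "0.2 0.057 0.08 -0.1555 0 0 0" --pt "0.2 0.057 0.14 -0.1555 0 0 0" --pt "0.2 0.057 0.14 -0.1555 0 0 0" --pt "0.2 0.057 0.14 -0.1555 0 0 0"

```text
clock: 2.35
eef_pos: [508.7, -264.4, 51.6]
tcp_rot: [-1.571, -0.0, 0.001]
contact_force: [0.5, 0.7, 1.1]
opening: 0.599
```

Run:
```python
from h import *
f=lambda im,x,y,w,h:cv2.resize(im[y:y+h,x:x+w],(400,300),interpolation=cv2.INTER_CUBIC)
p=r.sense()["eef_pos"];print(p,proj("top",p),proj("scene",p))
t=r.grab_frame("top")[:,:,::-1];s=r.grab_frame("scene")[:,:,::-1]
cv2.imwrite("pics/v1.png",np.hstack([f(t,260,205,107,80),f(s,205,130,107,80)]))
```

```text
[ 508.7  -264.4    51.57] [311.39 247.44] [258.01 175.88]
```

View pics/v1.png

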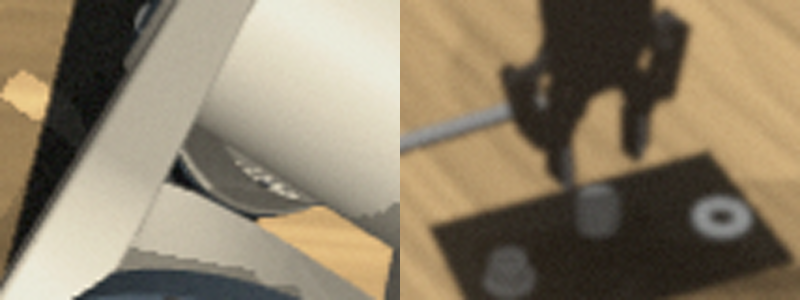

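The fingertips straddle the spacer: in the scene view, tip midpoint (258.6,174.7), spacer top (257.7,181). I'll go down and squeeze along X.

>>> servo_tool --pt "0.2 0 0.0435 0 0 0 0" --pt "0.2 0 0.0435 0 0 0 0" --pt "-0.5 0 0.0435 0 0 0 0" --pt "-0.5 0 0.0435 0 0 0 0" --pt "-0.5 0 0.0435 0 0 0 0" --pt "-0.5 0 0.0435 0 0 0 0" --pt "-0.5 0 0.0435 0 0 0 0"

```text
clock: 3.32
eef_pos: [509.6, -265.0, 9.0]
tcp_rot: [-1.572, -0.002, 0.0]
contact_force: [-1.6, 1.6, 8.6]
opening: 0.36
```

>>> servo_tool --pt "0.2 0 0 0 0 0 0" --pt "0.2 0 0 0 0 0 0" --pt "0.2 0 0 0 0 -9 0" --pt "0.2 0 0 0 0 -9 0" --pt "0.2 0 0 0 0 -9 0" --pt "0.2 0 0 0 0 -9 0" --pt "0.2 0 0 0 0 -9 0" --pt "0.2 0 0 0 0 -9 0" --pt "0.2 0 0 0 0 -9 0" --pt "0.2 0 0 0 0 -9 0" --pt "0.2 0 0 0 0 -9 0"

```text
clock: 4.7
eef_pos: [508.5, -264.7, 7.0]
tcp_rot: [-1.571, 0.0, 1.575]
contact_force: [0.1, -0.0, 0.4]
opening: 0.597
```

>>> servo_tool --pt "-0.5 0 0 0 0 0 0" --pt "-0.5 0 0 0 0 0 0" --pt "-0.5 0 0 0 0 0 0" --pt "-0.5 0 0 0 0 0 0" --pt "-0.5 0 0 0 0 0 0" --grip_force 50

```text
clock: 5.32
eef_pos: [508.6, -264.8, 7.3]
tcp_rot: [-1.571, 0.0, 1.57]
contact_force: [-2.4, 0.5, 5.2]
opening: 0.352
```

>>> servo_tool --pt "-0.5 0 -0.06 0 0 0 0" --pt "-0.5 0.03 -0.12 0 0 0 0" --pt "-0.5 0.397 -0.14 0.0015 0 0 0" --pt "-0.5 0.397 -0.14 0.0015 0 0 0" --pt "-0.5 0.397 -0.14 0.0015 0 0 0" --pt "-0.5 0.397 -0.14 0.0015 0 0 0" --pt "-0.5 0.397 -0.14 0.0015 0 0 0" --pt "-0.5 0.397 -0.14 0.0015 0 0 0" --pt "-0.5 0.397 -0.14 0.0015 0 0 0" --pt "-0.5 0.397 -0.14 0.0015 0 0 0" --pt "-0.5 0.397 -0.14 0.0015 0 0 0"

```text
clock: 6.7
eef_pos: [506.7, 131.1, 146.6]
tcp_rot: [-1.57, 0.0, 1.569]
contact_force: [0.3, -0.1, -1.1]
opening: 0.349
```

Run:
```python
from h import *
f=lambda im,x,y,w,h:cv2.resize(im[y:y+h,x:x+w],(400,300),interpolation=cv2.INTER_CUBIC)
st=r.sense();p=st["eef_pos"];print(p,st["opening"],st["contact_force"],proj("top",p),proj("scene",p), proj("scene",p-[0,0,3.5]))
t=r.grab_frame("top")[:,:,::-1];s=r.grab_frame("scene")[:,:,::-1]
cv2.imwrite("pics/v2.png",np.hstack([f(t,70,190,107,80),f(s,320,210,107,80)]))
```

```text
[506.7  131.11 146.65] 0.3494696670947249 [ 0.26 -0.12 -1.1 ] [112.18 225.41] [377.85 246.9 ] [377.44 248.18]
```

View pics/v2.png

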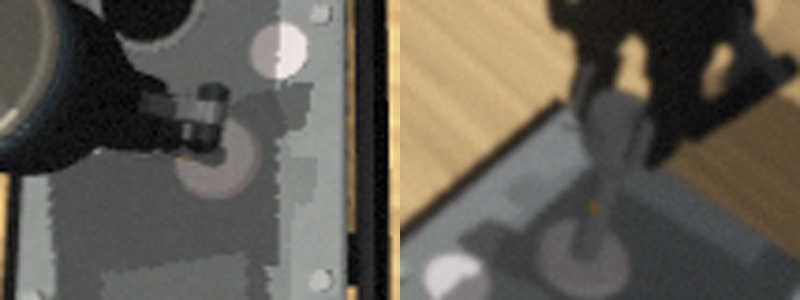

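The spacer is held over the stud, and its underside at scene (376.7,251) lies in line with the stud axis. I'll lower it carefully.

>>> servo_tool --pt "-0.5 0 0.015 0 0 0 0" --pt "-0.5 0 0.02 0 0 0 0" --pt "-0.5 0 0.023 0 0 0 0" --pt "-0.5 0 0.026 0 0 0 0" --pt "-0.5 0 0.029 0 0 0 0" --pt "-0.5 0 0.032 0 0 0 0" --pt "-0.5 0 0.032 0 0 0 0"

```text
clock: 7.68
eef_pos: [506.8, 132.3, 114.7]
tcp_rot: [-1.57, 0.0, 1.571]
contact_force: [0.4, 0.9, -0.4]
opening: 0.348
```

>>> servo_tool --pt "-0.5 0 0.005 0 0 0 0" --pt "-0.5 0 0.01 0 0 0 0" --pt "-0.5 0 0.015 0 0 0 0" --pt "-0.5 0 0.02 0 0 0 0" --pt "-0.5 0 0.025 0 0 0 0" --pt "-0.5 0 0.03 0 0 0 0" --pt "-0.5 0 0.03 0 0 0 0"

```text
clock: 8.55
eef_pos: [506.7, 132.2, 84.4]
tcp_rot: [-1.57, 0.0, 1.571]
contact_force: [0.1, -0.5, -0.1]
opening: 0.352
```

>>> servo_tool --pt "-0.5 0.0015 0 0 0 0 0" --pt "-0.5 0.0025 0 0 0 0 0" --pt "-0.5 0.0025 0 0 0 0 0"

```text
clock: 8.93
eef_pos: [506.8, 134.9, 84.9]
tcp_rot: [-1.571, -0.0, 1.571]
contact_force: [-1.1, -1.0, -1.0]
opening: 0.348
```

>>> servo_tool --pt "-0.5 0.001 0 0 0 0 0" --pt "-0.5 0.001 0 0 0 0 0"

```text
clock: 9.18
eef_pos: [506.6, 135.6, 84.8]
tcp_rot: [-1.57, 0.0, 1.571]
contact_force: [-1.1, -3.1, 0.3]
opening: 0.355
```

>>> servo_tool --pt "-0.5 -0.003 0 0 0 0 0" --pt "-0.5 -0.005 0 0 0 0 0" --pt "-0.5 -0.005 0 0 0 0 0"

```text
clock: 9.55
eef_pos: [507.0, 131.6, 84.9]
tcp_rot: [-1.571, -0.002, 1.57]
contact_force: [-1.9, 4.6, -1.9]
opening: 0.348
```

>>> servo_tool --pt "-0.5 0.0028 0 0 0 0 0" --pt "-0.5 0.0028 0 -0.0015 0 0 0" --pt "-0.5 0.0028 0 -0.0025 0 0 0" --pt "-0.5 0.0028 0 -0.0025 0 0 0"

```text
clock: 10.05
eef_pos: [507.6, 133.6, 84.5]
tcp_rot: [-1.567, 0.0, 1.571]
contact_force: [-7.3, 3.0, 2.6]
opening: 0.349
```

>>> servo_tool --pt "-0.5 0 0 0.003 0 0 0" --pt "-0.5 0 0 0.005 0 0 0" --pt "-0.5 0 0 0.005 0 0 0"

```text
clock: 10.42
eef_pos: [505.0, 133.7, 85.2]
tcp_rot: [-1.572, -0.0, 1.571]
contact_force: [0.6, -0.3, -1.2]
opening: 0.35
```

>>> servo_tool --pt "-0.5 0 0 0.001 0 0 0" --pt "-0.5 0 0 0.001 0 0 0" --pt "-0.5 0 0 0.001 0 0 0"

```text
clock: 10.8
eef_pos: [504.5, 133.7, 85.2]
tcp_rot: [-1.573, -0.0, 1.571]
contact_force: [6.0, -0.2, -2.0]
opening: 0.352
```

>>> servo_tool --pt "-0.5 0 0 -0.0028 0 0 0" --pt "-0.5 0 0.006 -0.0028 0 0 0" --pt "-0.5 0 0.012 -0.0028 0 0 0" --pt "-0.5 0 0.017 -0.0028 0 0 0" --pt "-0.5 0 0.019 -0.0028 0 0 0" --pt "-0.5 0 0.02 -0.0028 0 0 0" --pt "-0.5 0 0.021 -0.0028 0 0 0"

```text
clock: 11.68
eef_pos: [506.3, 133.7, 63.9]
tcp_rot: [-1.571, -0.0, 1.571]
contact_force: [0.0, -0.2, -1.1]
opening: 0.346
```

>>> servo_tool --pt "-0.5 0 0.0005 0 0 0 0" --pt "-0.5 0 0.001 0 0 0 0"

```text
clock: 11.92
eef_pos: [506.3, 133.6, 63.3]
tcp_rot: [-1.571, -0.0, 1.571]
contact_force: [-2.4, -0.7, 9.8]
opening: 0.349
```

>>> servo_tool --pt "0.0 0 0 0 0 0 0" --pt "0.2 0 0 0 0 0 0" --pt "0.3 0 -0.05 0 0 0 0" --pt "0.42 0 -0.09 0 0 0 0" --pt "0.42 -0.3515 -0.09 0.074 0 0 0" --pt "0.42 -0.3515 -0.09 0.074 0 0 0" --pt "0.42 -0.3515 -0.09 0.074 0 0 0" --pt "0.42 -0.3515 -0.09 0.074 0 0 0" --pt "0.42 -0.3515 -0.09 0.074 0 0 0" --pt "0.42 -0.3515 -0.09 0.074 0 0 0" --pt "0.42 -0.3515 -0.03 0.074 0 0 0" --pt "0.42 -0.3515 0.02 0.074 0 0 0"

```text
clock: 13.42
eef_pos: [432.2, -218.9, 41.8]
tcp_rot: [-1.572, 0.001, 1.569]
contact_force: [0.0, -0.4, 0.3]
opening: 0.711
```

Run:
```python
from h import *
f=lambda im,x,y,w,h:cv2.resize(im[y:y+h,x:x+w],(400,300),interpolation=cv2.INTER_CUBIC)
st=r.sense();p=st["eef_pos"];print(p,st["opening"],st["contact_force"],proj("scene",p),"washer",proj("scene",[432.5,-218,10]))
t=r.grab_frame("top")[:,:,::-1];s=r.grab_frame("scene")[:,:,::-1]
cv2.imwrite("pics/v3.png",np.vstack([np.hstack([f(t,70,190,107,80),f(s,320,210,107,80)]),np.hstack([f(s,240,130,107,80),f(t,245,240,107,80)])]))
```

```text
[ 432.18 -218.89   41.84] 0.7105683271406663 [ 0.03 -0.39  0.31] [291.55 177.81] washer [291.04 187.27]
```

View pics/v3.png

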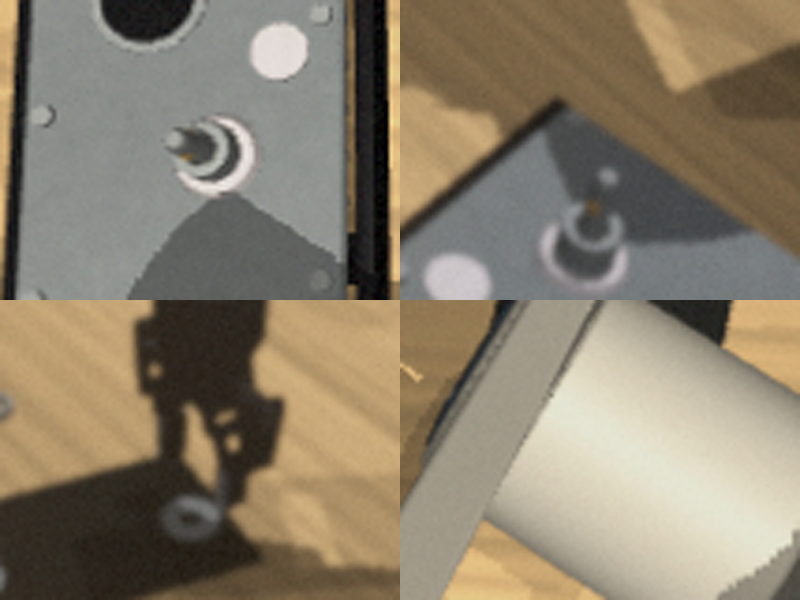

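The spacer is seated on the boss, coaxial with the stud. The washer is at scene (290.8,187.9), as predicted, and between the fingers. I'll grip it next.

>>> servo_tool --pt "0.42 0 0.025 0 0 0 0" --pt "0.42 0 0.038 0 0 0 0" --pt "0.42 0 0.038 0 0 0 0" --pt "-0.2 0 0.038 0 0 0 0" --pt "-0.2 0 0.038 0 0 0 0" --pt "-0.2 0 0.038 0 0 0 0" --pt "-0.2 0 0.038 0 0 0 0" --grip_force 30

```text
clock: 14.4
eef_pos: [433.0, -218.2, 6.3]
tcp_rot: [-1.572, 0.001, 1.571]
contact_force: [-1.0, 1.0, 6.5]
opening: 0.48
```

>>> servo_tool --pt "0.42 0 0 0 0 0 0" --pt "0.42 0 0 0 0 0 0" --pt "0.42 0 0 0 0 9 0" --pt "0.42 0 0 0 0 9 0" --pt "0.42 0 0 0 0 9 0" --pt "0.42 0 0 0 0 9 0" --pt "0.42 0 0 0 0 9 0" --pt "0.42 0 0 0 0 9 0" --pt "0.42 0 0 0 0 9 0" --pt "0.42 0 0 0 0 9 0" --pt "0.42 0 0 0 0 9 0"

```text
clock: 15.78
eef_pos: [432.3, -217.9, 5.0]
tcp_rot: [-1.571, -0.0, -0.004]
contact_force: [-0.6, 0.7, 0.3]
opening: 0.709
```

>>> servo_tool --pt "-0.2 0 0 0 0 0 0" --pt "-0.2 0 0 0 0 0 0" --pt "-0.2 0 0 0 0 0 0" --pt "-0.2 0 0 0 0 0 0" --pt "-0.2 0 -0.01 0 0 0 0" --pt "-0.2 0 -0.03 0 0 0 0" --pt "-0.2 0 -0.03 0 0 0 0" --grip_force 60

```text
clock: 16.65
eef_pos: [433.2, -218.4, 36.1]
tcp_rot: [-1.572, -0.002, 0.001]
contact_force: [-0.2, -0.7, -0.3]
opening: 0.458
```

>>> servo_tool --pt "-0.2 0 -0.06 0 0 0 0" --pt "-0.2 0.02 -0.11 0.05 0 0 0" --pt "-0.2 0.073 -0.11 0.352 0 0 0" --pt "-0.2 0.073 -0.11 0.352 0 0 0" --pt "-0.2 0.073 -0.11 0.352 0 0 0" --pt "-0.2 0.073 -0.11 0.352 0 0 0" --pt "-0.2 0.073 -0.11 0.352 0 0 0" --pt "-0.2 0.073 -0.11 0.352 0 0 0" --pt "-0.2 0.073 -0.11 0.352 0 0 0" --pt "-0.2 0.073 -0.11 0.352 0 0 0"

```text
clock: 17.9
eef_pos: [504.7, 132.9, 144.4]
tcp_rot: [-1.571, 0.001, -0.001]
contact_force: [0.3, -1.9, -0.9]
opening: 0.456
```

Run:
```python
from h import *
f=lambda im,x,y,w,h:cv2.resize(im[y:y+h,x:x+w],(400,300),interpolation=cv2.INTER_CUBIC)
st=r.sense();p=st["eef_pos"];print(p,st["opening"],st["contact_force"],proj("scene",p))
t=r.grab_frame("top")[:,:,::-1];s=r.grab_frame("scene")[:,:,::-1]
cv2.imwrite("pics/v4.png",np.hstack([f(t,70,190,107,80),f(s,320,210,107,80)]))
```

```text
[504.7  132.88 144.43] 0.45566920417430307 [ 0.32 -1.88 -0.89] [379.08 247.86]
```

View pics/v4.png

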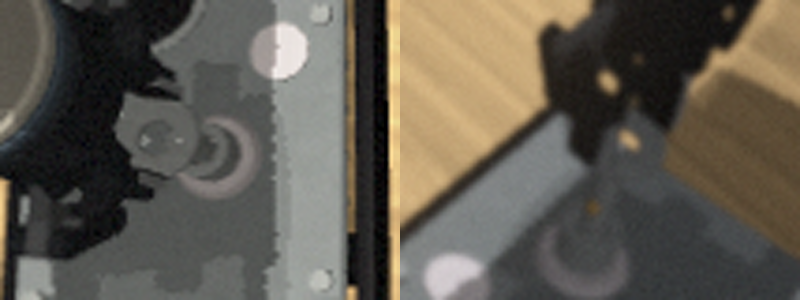

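Run:
```python
from h import *
f=lambda im,x,y,w,h:cv2.resize(np.clip(im[y:y+h,x:x+w].astype(float)*1.9,0,255).astype(np.uint8),(400,300),interpolation=cv2.INTER_CUBIC)
t=np.mean([r.grab_frame("top")[:,:,::-1] for _ in range(3)],0);s=np.mean([r.grab_frame("scene")[:,:,::-1] for _ in range(3)],0)
print(r.sense()["eef_pos"],proj("top",[506,133.6,122]),proj("top",r.sense()["eef_pos"]))
cv2.imwrite("pics/v5.png",np.hstack([f(t,90,205,53,40),f(s,350,225,53,40)]))
```

```text
[505.27 133.77 144.94] [115.7  227.51] [111.   226.17]
```

View pics/v5.png

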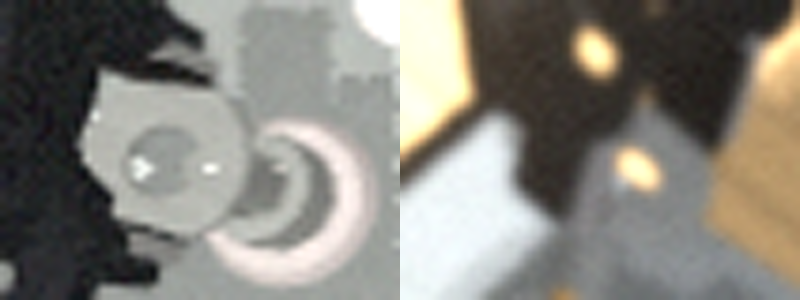

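The washer is level, with its bore at top (110.7,226.7) on the TCP axis. I'll lower it.

>>> servo_tool --pt "-0.2 0.0008 0.015 0 0 0 0" --pt "-0.2 0.0008 0.02 0 0 0 0" --pt "-0.2 0.0008 0.023 0 0 0 0" --pt "-0.2 0.0008 0.026 0 0 0 0" --pt "-0.2 0.0008 0.029 0 0 0 0" --pt "-0.2 0.0008 0.032 0 0 0 0" --pt "-0.2 0.0008 0.035 0 0 0 0"

```text
clock: 19.18
eef_pos: [506.1, 134.1, 109.8]
tcp_rot: [-1.571, -0.0, 0.0]
contact_force: [-0.7, 0.1, -1.9]
opening: 0.454
```

>>> servo_tool --pt "-0.2 0 0.005 0 0 0 0" --pt "-0.2 0 0.01 0 0 0 0" --pt "-0.2 0 0.015 0 0 0 0" --pt "-0.2 0 0.018 0 0 0 0" --pt "-0.2 0 0.02 0 0 0 0" --pt "-0.2 0 0.02 0 0 0 0"

```text
clock: 19.92
eef_pos: [505.9, 134.1, 89.8]
tcp_rot: [-1.571, 0.0, 0.0]
contact_force: [0.3, -0.6, -0.9]
opening: 0.453
```

>>> servo_tool --pt "-0.2 0.0015 0 0 0 0 0" --pt "-0.2 0.0025 0 0 0 0 0" --pt "-0.2 0.0025 0 0 0 0 0"

```text
clock: 20.3
eef_pos: [508.7, 134.2, 90.0]
tcp_rot: [-1.571, -0.0, 0.0]
contact_force: [-0.8, -0.0, -0.7]
opening: 0.454
```

>>> servo_tool --pt "-0.2 -0.003 0 0 0 0 0" --pt "-0.2 -0.005 0 0 0 0 0" --pt "-0.2 -0.005 0 0 0 0 0"

```text
clock: 20.68
eef_pos: [504.8, 134.2, 90.2]
tcp_rot: [-1.571, -0.003, 0.0]
contact_force: [5.3, -0.2, -4.8]
opening: 0.458
```

>>> servo_tool --pt "-0.2 0.004 0 0 0 0 0" --pt "-0.2 0.0058 0 0 0 0 0" --pt "-0.2 0.0058 0 0 0 0 0" --pt "-0.2 0.0058 0 0 0 0 0"

```text
clock: 21.18
eef_pos: [509.1, 134.1, 89.8]
tcp_rot: [-1.571, 0.0, 0.0]
contact_force: [-0.2, 1.2, 0.2]
opening: 0.458
```

>>> servo_tool --pt "-0.2 -0.0022 0 -0.0005 0 0 0" --pt "-0.2 -0.0022 0.001 -0.0005 0 0 0" --pt "-0.2 -0.0022 0.002 -0.0005 0 0 0" --pt "-0.2 -0.0022 0.003 -0.0005 0 0 0"

```text
clock: 21.68
eef_pos: [507.1, 133.6, 86.8]
tcp_rot: [-1.571, 0.0, 0.0]
contact_force: [0.1, 0.0, -0.1]
opening: 0.459
```

>>> servo_tool --pt "-0.2 0 0.0007 0 0 0 0" --pt "-0.2 0 0.0013 0 0 0 0"

```text
clock: 21.92
eef_pos: [507.2, 133.6, 85.9]
tcp_rot: [-1.571, -0.0, 0.0]
contact_force: [-3.4, -1.2, 10.1]
opening: 0.457
```

>>> servo_tool --pt "0.1 0 0 0 0 0 0" --pt "0.3 0 0 0 0 0 0" --pt "0.3 0 -0.04 0 0 0 0" --pt "0.3 0 -0.07 0 0 0 0" --pt "0.2 0.085 -0.07 -0.381 0 0 0" --pt "0.2 0.085 -0.07 -0.381 0 0 0" --pt "0.2 0.085 -0.07 -0.381 0 0 0" --pt "0.2 0.085 -0.07 -0.381 0 0 0" --pt "0.2 0.085 -0.07 -0.381 0 0 0" --pt "0.2 0.085 -0.07 -0.381 0 0 0" --pt "0.2 0.085 -0.04 -0.381 0 0 0" --pt "0.2 0.085 0.02 -0.381 0 0 0"

```text
clock: 23.42
eef_pos: [594.6, -250.3, 66.8]
tcp_rot: [-1.573, -0.006, -0.002]
contact_force: [0.9, 0.7, -0.5]
opening: 0.599
```

Run:
```python
from h import *
f=lambda im,x,y,w,h:cv2.resize(im[y:y+h,x:x+w],(400,300),interpolation=cv2.INTER_CUBIC)
st=r.sense();p=st["eef_pos"];print(p,st["opening"],st["contact_force"],proj("scene",p),proj("scene",[592,-247.5,26]))
t=r.grab_frame("top")[:,:,::-1];s=r.grab_frame("scene")[:,:,::-1]
cv2.imwrite("pics/v6.png",np.vstack([np.hstack([f(t,70,190,107,80),f(s,320,210,107,80)]),np.hstack([f(s,180,150,107,80),f(t,245,180,107,80)])]))
```

```text
[ 594.58 -250.31   66.81] 0.5990411318938248 [ 0.88  0.7  -0.45] [232.04 185.67] [234.32 198.22]
```

View pics/v6.png

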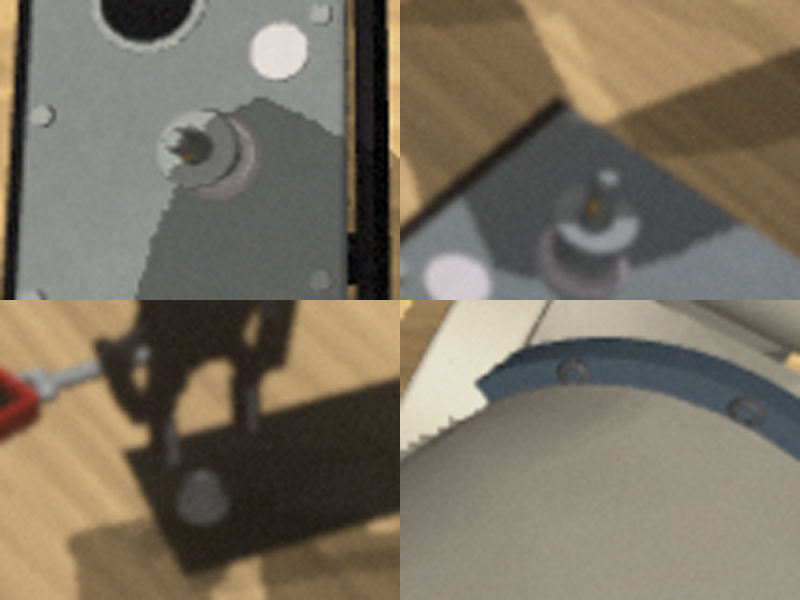

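The washer is seated on the spacer. The bushing's top is at scene (234,198.8), predicted (234.3,198.2).

>>> servo_tool --pt "0.2 0 0 0 0 0 0" --pt "0.2 0 0.025 0 0 0 0" --pt "0.2 0 0.025 0 0 0 0"

```text
clock: 23.9
eef_pos: [592.6, -247.1, 41.9]
tcp_rot: [-1.571, -0.001, 0.001]
contact_force: [-0.2, -0.7, 0.3]
opening: 0.595
```

>>> servo_tool --pt "0.2 0 0.02 0 0 0 0" --pt "0.2 0 0.031 0 0 0 0" --pt "0.2 0 0.031 0 0 0 0" --pt "-0.6 0 0.031 0 0 0 0" --pt "-0.6 0 0.031 0 0 0 0" --pt "-0.6 0 0.031 0 0 0 0" --pt "-0.6 0 0.031 0 0 0 0" --pt "-0.6 0 0.031 0 0 0 0" --grip_force 30

```text
clock: 24.9
eef_pos: [592.6, -247.6, 10.1]
tcp_rot: [-1.571, -0.001, 0.0]
contact_force: [-1.0, 0.2, 5.4]
opening: 0.286
```

>>> servo_tool --pt "0.2 0 0 0 0 0 0" --pt "0.2 0 0 0 0 0 0" --pt "0.2 0 0 0 0 -9 0" --pt "0.2 0 0 0 0 -9 0" --pt "0.2 0 0 0 0 -9 0" --pt "0.2 0 0 0 0 -9 0" --pt "0.2 0 0 0 0 -9 0" --pt "0.2 0 0 0 0 -9 0" --pt "0.2 0 0 0 0 -9 0" --pt "0.2 0 0 0 0 -9 0" --pt "0.2 0 0 0 0 -9 0" --pt "0.2 0 0 0 0 -9 0"

```text
clock: 26.4
eef_pos: [591.9, -247.3, 9.3]
tcp_rot: [-1.57, -0.0, 1.57]
contact_force: [0.2, -0.1, -0.3]
opening: 0.597
```

>>> servo_tool --pt "-0.6 0 -0.0005 0 0 0 0" --pt "-0.6 0 -0.0005 0 0 0 0" --pt "-0.6 0 -0.0005 0 0 0 0" --pt "-0.6 0 -0.0005 0 0 0 0" --pt "-0.6 0 -0.0005 0 0 0 0" --pt "-0.6 0 -0.0005 0 0 0 0" --grip_force 100

```text
clock: 27.15
eef_pos: [592.3, -247.4, 10.5]
tcp_rot: [-1.571, 0.0, 1.57]
contact_force: [-1.1, 0.6, 5.6]
opening: 0.26
```

>>> servo_tool --pt "-0.6 0 -0.06 0 0 0 0" --pt "-0.6 0.03 -0.12 0.01 0 0 0" --pt "-0.6 0.381 -0.135 0.0855 0 0 0" --pt "-0.6 0.381 -0.135 0.0855 0 0 0" --pt "-0.6 0.381 -0.135 0.0855 0 0 0" --pt "-0.6 0.381 -0.135 0.0855 0 0 0" --pt "-0.6 0.381 -0.135 0.0855 0 0 0" --pt "-0.6 0.381 -0.135 0.0855 0 0 0" --pt "-0.6 0.381 -0.135 0.0855 0 0 0" --pt "-0.6 0.381 -0.135 0.0855 0 0 0" --pt "-0.6 0.381 -0.135 0.0855 0 0 0" --pt "-0.6 0.381 -0.135 0.0855 0 0 0"

```text
clock: 28.65
eef_pos: [506.8, 132.6, 144.9]
tcp_rot: [-1.571, 0.0, 1.569]
contact_force: [-0.6, -0.3, -0.7]
opening: 0.259
```

Run:
```python
from h import *
f=lambda im,x,y,w,h:cv2.resize(np.clip(im[y:y+h,x:x+w].astype(float)*1.7,0,255).astype(np.uint8),(400,300),interpolation=cv2.INTER_CUBIC)
st=r.sense();p=st["eef_pos"];print(p,st["opening"],st["contact_force"],proj("scene",p-[0,0,6.5]),proj("top",p-[0,0,6.5]))
t=r.grab_frame("top")[:,:,::-1];s=r.grab_frame("scene")[:,:,::-1]
cv2.imwrite("pics/v7.png",np.hstack([f(t,80,195,80,60),f(s,340,215,80,60)]))
```

```text
[506.8  132.55 144.94] 0.25906429819377746 [-0.55 -0.28 -0.71] [377.44 250.42] [113.09 225.93]
```

View pics/v7.png

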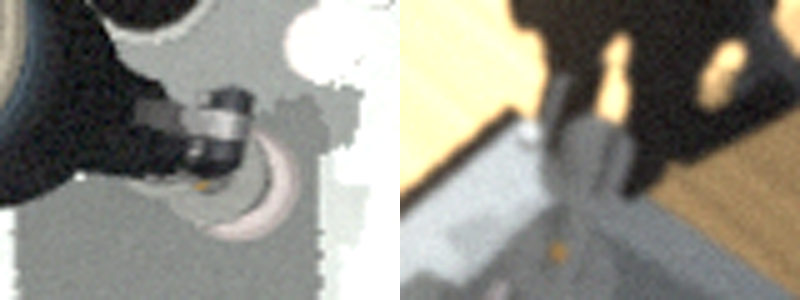

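The bushing is held upright over the stud. I'll lower it past the tip taper, watching the lateral force.

>>> servo_tool --pt "-0.6 0 0.01 0 0 0 0" --pt "-0.6 0 0.014 0 0 0 0" --pt "-0.6 0 0.014 0 0 0 0"

```text
clock: 29.12
eef_pos: [506.2, 133.5, 130.4]
tcp_rot: [-1.57, 0.0, 1.571]
contact_force: [0.9, 0.1, -0.9]
opening: 0.258
```

>>> servo_tool --pt "-0.6 0 0.0015 0 0 0 0" --pt "-0.6 0 0.003 0 0 0 0" --pt "-0.6 0 0.0045 0 0 0 0" --pt "-0.6 0 0.006 0 0 0 0"

```text
clock: 29.62
eef_pos: [506.6, 133.6, 125.0]
tcp_rot: [-1.571, -0.0, 1.571]
contact_force: [-0.4, 0.2, -0.8]
opening: 0.258
```

>>> servo_tool --pt "-0.6 0 0.001 0 0 0 0" --pt "-0.6 0 0.002 0 0 0 0" --pt "-0.6 0 0.003 0 0 0 0"

```text
clock: 30.0
eef_pos: [506.6, 133.6, 122.0]
tcp_rot: [-1.571, -0.0, 1.571]
contact_force: [0.1, -0.1, -0.8]
opening: 0.256
```

>>> servo_tool --pt "-0.6 0 0.0005 0 0 0 0" --pt "-0.6 0 0.001 0 0 0 0" --pt "-0.6 0 0.0015 0 0 0 0"

```text
clock: 30.38
eef_pos: [506.6, 133.6, 120.6]
tcp_rot: [-1.571, -0.0, 1.571]
contact_force: [0.3, -0.6, -1.3]
opening: 0.253
```

>>> servo_tool --pt "-0.6 0 0.0008 0 0 0 0" --pt "-0.6 0 0.0016 0 0 0 0" --pt "-0.6 0 0.0024 0 0 0 0" --pt "-0.6 0 0.0032 0 0 0 0" --grip_force 120

```text
clock: 30.88
eef_pos: [506.6, 133.6, 117.3]
tcp_rot: [-1.571, 0.0, 1.571]
contact_force: [0.0, -0.0, -1.5]
opening: 0.251
```

>>> servo_tool --pt "-0.6 0 0.0008 0 0 0 0" --pt "-0.6 0 0.0016 0 0 0 0" --pt "-0.6 0 0.0024 0 0 0 0"

```text
clock: 31.25
eef_pos: [506.6, 133.6, 114.9]
tcp_rot: [-1.571, 0.0, 1.571]
contact_force: [-0.3, -0.5, -0.3]
opening: 0.252
```

>>> servo_tool --pt "-0.6 0 0.0008 0 0 0 0" --pt "-0.6 0 0.0016 0 0 0 0" --pt "-0.6 0 0.0024 0 0 0 0" --pt "-0.6 0 0.0032 0 0 0 0"

```text
clock: 31.75
eef_pos: [506.6, 133.6, 111.7]
tcp_rot: [-1.571, -0.0, 1.571]
contact_force: [-0.3, -0.0, -0.5]
opening: 0.248
```

>>> servo_tool --pt "-0.6 0 0.0008 0 0 0 0" --pt "-0.6 0 0.0016 0 0 0 0" --pt "-0.6 0 0.0024 0 0 0 0"

```text
clock: 32.12
eef_pos: [506.7, 133.6, 109.4]
tcp_rot: [-1.571, -0.0, 1.571]
contact_force: [0.5, -0.4, 0.9]
opening: 0.249
```

Run:
```python
from h import *
f=lambda im,x,y,w,h:cv2.resize(np.clip(im[y:y+h,x:x+w].astype(float)*1.7,0,255).astype(np.uint8),(400,300),interpolation=cv2.INTER_CUBIC)
st=r.sense();p=st["eef_pos"];print(p,st["opening"],st["contact_force"],proj("scene",p-[0,0,6.5]),proj("scene",[506.6,133.6,122]),proj("scene",[506.6,133.6,90]))
t=r.grab_frame("top")[:,:,::-1];s=np.mean([r.grab_frame("scene")[:,:,::-1] for _ in range(3)],0)
cv2.imwrite("pics/v8.png",np.hstack([f(t,80,195,80,60),f(s,340,225,80,60)]))
```

```text
[506.74 133.63 109.37] 0.2486098348839126 [ 0.53 -0.42  0.94] [373.87 263.21] [376.05 256.59] [372.52 267.44]
```

View pics/v8.png

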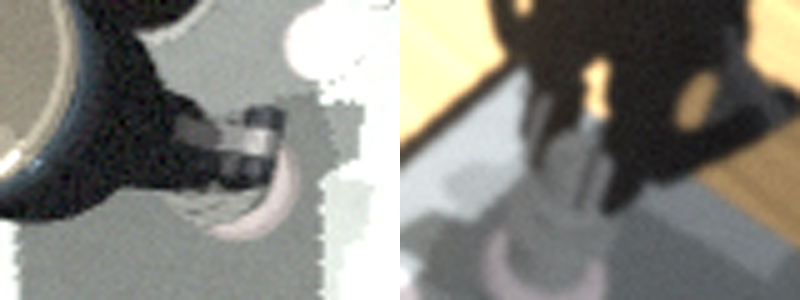

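The picture shows the bushing round the stud and still clear of the washer. I'll go on down.

>>> servo_tool --pt "-0.6 0 0.0007 0 0 0 0" --pt "-0.6 0 0.0014 0 0 0 0"

```text
clock: 32.58
eef_pos: [506.8, 133.7, 108.1]
tcp_rot: [-1.571, -0.0, 1.571]
contact_force: [0.1, -0.3, 1.4]
opening: 0.249
```

>>> servo_tool --pt "-0.6 0 0.0007 0 0 0 0" --pt "-0.6 0 0.0014 0 0 0 0"

```text
clock: 32.83
eef_pos: [506.8, 133.7, 106.7]
tcp_rot: [-1.571, -0.0, 1.571]
contact_force: [0.1, -0.4, 2.9]
opening: 0.25
```

>>> servo_tool --pt "-0.6 0 0.0007 0 0 0 0" --pt "-0.6 0 0.0014 0 0 0 0"

```text
clock: 33.08
eef_pos: [506.8, 133.7, 105.2]
tcp_rot: [-1.571, -0.0, 1.571]
contact_force: [0.2, 0.1, 2.6]
opening: 0.25
```

>>> servo_tool --pt "-0.6 0 0.0007 0 0 0 0" --pt "-0.6 0 0.0014 0 0 0 0"

```text
clock: 33.33
eef_pos: [506.7, 133.6, 103.8]
tcp_rot: [-1.571, -0.0, 1.571]
contact_force: [0.7, 0.0, 3.7]
opening: 0.252
```

>>> servo_tool --pt "-0.6 0 0.0007 0 0 0 0" --pt "-0.6 0 0.0014 0 0 0 0" --pt "-0.6 0 0.0021 0 0 0 0"

```text
clock: 33.7
eef_pos: [506.7, 133.6, 101.7]
tcp_rot: [-1.571, -0.0, 1.571]
contact_force: [0.1, -0.1, 2.4]
opening: 0.244
```

>>> servo_tool --pt "-0.6 0 0.0007 0 0 0 0" --pt "-0.6 0 0.0014 0 0 0 0" --pt "-0.6 0 0.0021 0 0 0 0"

```text
clock: 34.08
eef_pos: [506.8, 133.7, 99.6]
tcp_rot: [-1.571, -0.0, 1.571]
contact_force: [1.0, -0.2, 2.7]
opening: 0.252
```

>>> servo_tool --pt "-0.6 0 0.0007 0 0 0 0" --pt "-0.6 0 0.0014 0 0 0 0"

```text
clock: 34.33
eef_pos: [506.7, 133.7, 98.2]
tcp_rot: [-1.571, -0.0, 1.571]
contact_force: [1.3, 0.1, 2.9]
opening: 0.249
```

>>> servo_tool --pt "-0.6 0 0.0007 0 0 0 0"

```text
clock: 34.45
eef_pos: [506.7, 133.6, 97.5]
tcp_rot: [-1.571, -0.0, 1.571]
contact_force: [1.9, 0.9, 2.4]
opening: 0.25
```

>>> servo_tool --pt "-0.6 0 0.0007 0 0 0 0"

```text
clock: 34.58
eef_pos: [506.7, 133.6, 96.8]
tcp_rot: [-1.571, -0.0, 1.571]
contact_force: [1.4, 0.4, 2.5]
opening: 0.249
```

>>> servo_tool --pt "-0.6 0 0.0005 0 0 0 0"

```text
clock: 34.7
eef_pos: [506.7, 133.6, 96.6]
tcp_rot: [-1.571, -0.0, 1.571]
contact_force: [-0.7, -0.5, 11.4]
opening: 0.254
```

>>> servo_tool --pt "-0.6 0 0.0005 0 0 0 0"

```text
clock: 34.83
eef_pos: [506.8, 133.7, 96.5]
tcp_rot: [-1.571, -0.0, 1.571]
contact_force: [-1.4, -1.3, 16.1]
opening: 0.254
```

>>> servo_tool --pt "-0.6 0 0 0 0 0 0" --pt "-0.6 0 0 0 0 0 0" --pt "-0.6 0 0 0 0 0 0" --pt "-0.6 0 0 0 0 0 0"

```text
clock: 35.33
eef_pos: [506.8, 133.6, 96.6]
tcp_rot: [-1.571, -0.0, 1.571]
contact_force: [-0.7, -1.0, 12.1]
opening: 0.252
```

The force settled at 12.1 N. Sliding reads about 2.7 N, so I want a reading of about 15 N. I'll add a little and hold.

>>> servo_tool --pt "-0.6 0 0.0003 0 0 0 0" --pt "-0.6 0 0.0003 0 0 0 0" --pt "-0.6 0 0.0003 0 0 0 0"

```text
clock: 35.7
eef_pos: [506.8, 133.7, 96.5]
tcp_rot: [-1.571, -0.0, 1.571]
contact_force: [-1.9, -1.0, 16.3]
opening: 0.247
```

>>> servo_tool --pt "-0.6 0 0 0 0 0 0" --pt "-0.6 0 0 0 0 0 0"

```text
clock: 35.95
eef_pos: [506.8, 133.7, 96.5]
tcp_rot: [-1.571, -0.0, 1.571]
contact_force: [-0.8, -1.2, 16.3]
opening: 0.25
```

>>> servo_tool --pt "-0.6 0 -0.0006 0 0 0 0" --pt "-0.6 0 -0.0006 0 0 0 0" --pt "-0.6 0 -0.0006 0 0 0 0" --grip_force 20

```text
clock: 36.33
eef_pos: [506.8, 133.6, 96.6]
tcp_rot: [-1.571, -0.0, 1.571]
contact_force: [1.0, 0.2, 9.7]
opening: 0.251
```

>>> servo_tool --pt "-0.2 0 0 0 0 0 0" --pt "0.2 0 0 0 0 0 0" --pt "0.2 0 0 0 0 0 0" --pt "0.2 0 0 0 0 0 0"

```text
clock: 36.83
eef_pos: [506.4, 133.6, 95.9]
tcp_rot: [-1.57, 0.0, 1.571]
contact_force: [-0.4, 0.3, 0.7]
opening: 0.599
```

>>> servo_tool --pt "0.2 0 -0.04 0 0 0 0" --pt "0.2 0 -0.09 0 0 0 0" --pt "0.2 -0.05 -0.12 0 0 0 0" --pt "0.2 -0.25 -0.12 0 0 0 0" --pt "0.2 -0.25 -0.12 0 0 0 0" --pt "0.2 -0.25 -0.12 0 0 0 0" --pt "0.2 -0.25 -0.12 0 0 0 0" --pt "0.2 -0.25 -0.12 0 0 0 0"

```text
clock: 37.83
eef_pos: [506.4, -116.7, 215.9]
tcp_rot: [-1.57, -0.0, 1.569]
contact_force: [0.6, -0.2, 0.0]
opening: 0.599
```

Run:
```python
from h import *
st=r.sense();print(st["eef_pos"],st["contact_force"],st["clock"])
f=lambda im,x,y,w,h:cv2.resize(np.clip(im[y:y+h,x:x+w].astype(float)*1.3,0,255).astype(np.uint8),(400,300),interpolation=cv2.INTER_CUBIC)
t=np.mean([r.grab_frame("top")[:,:,::-1] for _ in range(4)],0);s=np.mean([r.grab_frame("scene")[:,:,::-1] for _ in range(4)],0)
for z in(84,90,95,112,122): print(z,(proj("top",[506.8,133.6,z])-[90,205])*7.5,(proj("scene",[506.8,133.6,z])-[345,240])*7.5)
cv2.imwrite("pics/v9.png",np.vstack([np.hstack([f(t,90,205,53,40),f(s,345,240,53,40)])]))
```

```text
[ 506.41 -116.73  215.9 ] [ 0.56 -0.24  0.02] 37.825
84 [245.22 185.61] [201.06 220.84]
90 [237.38 182.62] [205.85 206.16]
95 [230.75 180.09] [209.88 193.78]
112 [207.52 171.24] [223.85 150.78]
122 [193.34 165.83] [232.27 124.8 ]
```

View pics/v9.png

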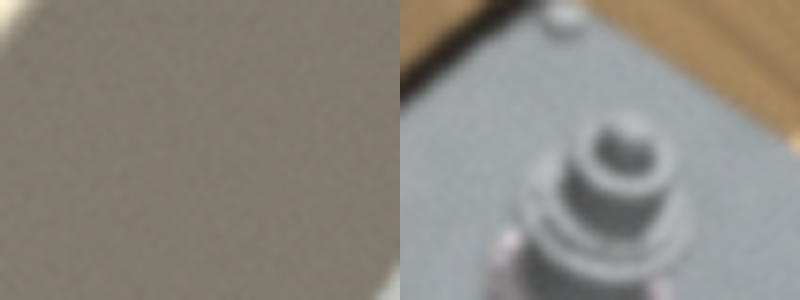

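The final view shows the bushing's top rim at crop (623,153), against (624,151) predicted for fully home. The flange lies flat on the washer and the arm is clear, so I'm handing in.

```bash
python3 -c "
from rig import r
r.sign_off()"
```

```text
the job is handed in; nothing more can be done
```

All three parts are on the stud in the order asked: spacer, then washer, then bushing with its flange down. I handed the job in at about 38 s of the 72 s allowed. I did not touch the bottle, jar or spanner on purpose and they were never near the path, but I took no closing check of them.

- **Placing:** The spacer and washer each settled with about 10 N. The bushing stopped firmly at the expected height (TCP 96.6 mm, predicted 96.5).
- **Pressing the bushing:** I held it for about 1.1 s in all, at readings of 12 to 16 N and a steady 16.3 N at the end. Sliding read about 2.7 N, so the press was about 13 N net. No reading passed 17 N, but force is only reported at the end of each move.
- **Final picture (scene camera):** The bushing's top rim was at crop (623,153), against (624,151) predicted for fully home. The stud tip was where expected and the flange lay flat on the washer.

**Checks that disagreed or fell short:**
- The force through the pads was lower than the task text gave: about 3 to 4.5 N while sliding, and I saw no 10 to 20 N peak at the tapers. It may have fallen between readings. The final height and picture still show the bushing home.
- The spacer and washer touch probes put the stud's x about 1 mm apart. I used 507 mm, and the bushing went on without side load.
- The arm blocked the top camera in the last look, so the final picture is from the scene camera only.
- I viewed 12 pictures, two past the budget of 10.

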